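Balance the horse ornament on its slim stand

ROBOT

A 6-joint arm with a two-finger parallel gripper is mounted at the origin on the work surface. World frame = base frame: x ahead of the robot, y to its left, z up, the work surface at z = 0. Lengths are in m, angles in rad, forces in N, time in s.
With the tool pointing down it reaches from about 0.375 to 0.825 m from the base axis. Payload 5.5 kg.
Tool frame: the origin (TCP) lies midway between the tips of the shut fingers; the grasp point (between the pads) lies r.grip_depth behind it (r.grip_depth is the distance from the TCP to the grasp point, in m); z points along the fingers, y is the line along which they close (so a half turn about z gives the same grasp; the last joint's range is limited). The gripper opens to 85 mm and grips with 20 to 120 N. Pads are 22 mm wide; open, the fingers measure 114 mm over their backs; the gripper's body (76 mm by 85 mm) begins 54 mm behind the grasp point. The pads swing forward as they close: fully open they stand 13 mm farther back than shut.
Start: joints at [-1.332, 0.314, -0.047, 1.21, 0, 1.571], TCP at [0.142, -0.583, 0.231] pointing down, gripper open.
Joint ranges: [-2.67, 2.67], [-0.69, 1.73], [-1.03, 1.25], [-2.08, 2.16], [-1.42, 1.45], [-3.14, 3.14]. Speed limits (rad/s): [2.39, 2.39, 3.01, 3.14, 3.14, 3.14].

INTERFACE

Orientations are given as [roll, pitch, yaw] about the fixed x, y, z axes, in that order (R = Rz(yaw) Ry(pitch) Rx(roll)).
In Python, from bench import r, eyes, models gives the robot as it stands. The module is installed in compiled form; this text tells all that it offers.
- The arm moves only by the shell command python3 -m pendant 'ROWS'. ROWS is text: rows parted by semicolons, each of 5 numbers parted by spaces: the finger opening in mm, from 0 to 85.4, then the shift along the world's x, y, z in mm, then the turn about the world's z in rad. In form: jaw tx ty tz spin; .... A call has 1 to 12 rows; each row shifts and turns the commanded pose from where the row before left it; what a row does not reach is not made up. A row lasts 1/10 s, in which the tool goes at most 50 mm and 8.59 degrees, less where a joint would pass 70% of its speed; a pose out of reach is approached as far as the arm can. A call is refused whole if a number of a shift passes 50 or a number of a turn 0.15, either way. A call with a gripper value outside its range is refused whole. The fingers move at their own pace and stop on an object; the grip force is fixed at half the most. Time passes only in rows, so rows that do not move let the fingers close. It gives the time, the measured TCP pose, the force, the opening and the grip force at its end, in the units of the state.
- r.sense(): the state, without advancing time (a new reading comes with each control period).
- eyes.grab_frame(name): name is "scene" or "top" or "wrist"; returns a dict with "image" (420x560x3 uint8, red, green, blue), "mtx" (3x3 intrinsics, pixels), "T" (4x4, takes a point from camera to world coordinates). Camera axes: x right, y down, z forward; pixel columns grow to the right and rows downward; lengths in m; the calibration is good to about 2 mm. The wrist camera is an equidistant fisheye: a pixel r from the principal point sees the ray r / f radians off the axis. A picture is of the moment at which its call begins. There is no depth.
- r.job_done(): hands the job in; it is judged then, once.
Trained networks look in the newest picture that a camera, given by its name, has taken for a name from the list of things; names that differ only in an ending like _2 or _b are one class to them, and where a whole thing is asked for, a point or a joint stands for the part that bears it (a point fixed in the world has none). Each returns a list of dicts, best first, with "confidence" (0 to 1); they miss things now and then, are a little off and sometimes report something else, mostly with a low value. They report only what shows in the picture. A call takes as long as a camera call. They do not tell look-alikes from the thing itself.
- models.trace(camera, thing): "mask" (420x560 bool, what is visible of it) and "point" ([row, column] in pixels, amid what is visible of it).
The state is a dict: "clock": time; "joints": joint angles; "joint_vel": joint speeds; "joint_torque": joint torques, N m; "eef_pos": TCP position; "orientation": TCP orientation; "force": force on the tool from outside, world axes, zero at the start; "moment": the same for the moment, N m; "opening": finger opening in m; "grasp_force": force on a finger pad.
Only numpy, scipy, OpenCV 4.12 (cv2) and the standard library are available. Lean on these libraries where they do the work, as an engineer would, in place of code of your own. Each camera call takes 0.05 s, during which the arm holds its last target. There are 200 camera calls.

TASK

Put up the balancing ornament on the drawing desk: pick up the wooden beam that carries the little horse at one end and a turned weight at the other, find its balance point (how heavy the horse and the weight are is not known), and set it down gently on the flat top of the slim post so that it stays there level, upright and at rest by itself once let go. Leave the mug, the ink jar and the tape roll where they are.

Things in the scene. Friction and masses are not known exactly. Their poses are not given: they have to be found in the camera images.
- beam: The ornament, one rigid piece of 0.2 to 0.45 kg: a light-wood bar 320 mm long (x), 18 mm wide (y), 30 mm tall (z), lying upright on the desk, with a horse on top at its +x end and a weight at its -x end. Origin: middle of the bar's underside. Bare for grasping from x = -115 to +85 mm. The balance point is unknown: from about 30 mm to the weight's side to 70 mm to the horse's side of the origin.
- horse_foot (a point): Centre of the horse's base, on the bar's top at x = +122 mm. The dark horse figurine, fixed to the bar, reaches from x = +88 to +165 mm and 62 mm above the bar. Axes as the beam's.
- weight_foot (a point): Centre of the weight's base, on the bar's top at x = -135 mm. The turned dark-wood weight, fixed to the bar, is 30 mm across and 30 mm tall. Axes as the beam's.
- stand: The fixed stand: dark wood foot 110 x 110 x 14 mm, a 30 mm collar up to 22 mm, and a slim square steel post, 16 x 16 mm, 110 mm tall overall. Origin: centre of the foot's underside; x and y run along the post's sides.
- stand_top (a point): Centre of the post's flat top face (16 x 16 mm), 110 mm above the desk.
- mug: Bystander: white mug, 80 mm across, 88 mm tall; origin at the centre of its underside.
- ink_jar: Bystander: small closed glass ink jar, 52 mm across, 60 mm tall; origin at the centre of its underside.
- tape_roll: Bystander: roll of clear tape lying flat, 70 mm across, 22 mm tall; origin at the centre of its underside.
Not all that is in view belongs to the job. There is more than one size of the stand; the job needs the largest.

How it is judged:
By the outcome, as a careful person would: the job done as asked, in the order asked, and still so for the second after the job is handed in, with the robot touching nothing.
It also fails if it takes over 51 s, if anything falls off the work surface, if the arm or the gripper's body presses on something with over 40 N, if the wrist force passes 120 N, or if a joint passes its speed limit or range.

## Working session

There is one attempt and no reset: what is moved stays moved. The work goes in short steps, Python scripts to look and compute and a shell command to move; the robot and the scene stay as the last step left them, time stands still between calls to the robot, and variables do not carry over. Pictures are saved under pics/ and viewed, at most 10 in all, crops included, and the job is handed in when it is done.

```bash
mkdir -p pics
cat > h.py <<'E'
import numpy as np, cv2
from bench import r, eyes, models
np.set_printoptions(precision=4,suppress=True)
def ray(f,rc):
    K=f["mtx"];T=f["T"]
    d=np.linalg.inv(K)@[rc[1],rc[0],1.]
    d=T[:3,:3]@d; return T[:3,3],d/np.linalg.norm(d)
def onz(f,rc,z):
    o,d=ray(f,rc); return o+d*(z-o[2])/d[2]
def tri(rays):
    A=0;b=0
    for o,d in rays:
        P=np.eye(3)-np.outer(d,d);A=A+P;b=b+P@o
    return np.linalg.solve(A,b)
def proj(f,p):
    T=np.linalg.inv(f["T"]);c=T[:3,:3]@np.array(p)+T[:3,3];u=f["mtx"]@(c/c[2]);return u[1],u[0]
E
python3 - <<'E'
from h import *
S=r.sense();print(S["clock"],S["eef_pos"],S["orientation"],S["force"],r.grip_depth)
for c in("top","scene"):
    f=eyes.grab_frame(c);cv2.imwrite(f"pics/{c}1.png",f["image"][:,:,::-1])
    for t in("beam","horse_foot","weight_foot","stand","stand_top","mug","ink_jar","tape_roll"):
        for q in models.trace(c,t)[:4]:
            print(c,t,round(q["confidence"],2),np.array(q["point"]),q["mask"].sum(),onz(f,q["point"],{"beam":.03,"horse_foot":.03,"weight_foot":.03,"stand_top":.11}.get(t,0.)))
E
```

```text
0.0 [ 0.1418 -0.5824  0.2304] [-3.1398  0.      0.2388] [-0.0005  0.0667  0.3004] 0.0187
top beam 0.78 [230.  198.8] 1030 [0.4994 0.1973 0.03  ]
top horse_foot 0.97 [231.2 200.3] 892 [0.496  0.1932 0.03  ]
top weight_foot 0.83 [236.3 201.4] 835 [0.4823 0.1903 0.03  ]
top stand 0.95 [225.2 352.4] 1581 [ 0.5043 -0.2202  0.    ]
top stand 0.79 [287.4 333.3] 871 [ 0.3374 -0.1603  0.    ]
top stand 0.6 [256.8 293. ] 831 [ 0.4222 -0.0541  0.    ]
top stand_top 0.84 [254.3 294.4] 887 [ 0.4264 -0.0534  0.11  ]
top stand_top 0.73 [226.7 352.5] 1589 [ 0.4912 -0.2007  0.11  ]
top stand_top 0.66 [287.8 336.4] 870 [ 0.3422 -0.1538  0.11  ]
top mug 0.94 [129.7 245.2] 962 [0.7837 0.0704 0.    ]
top ink_jar 0.74 [129.4 291.8] 352 [ 0.7812 -0.0619  0.    ]
top tape_roll 0.73 [179.8 275.5] 370 [ 0.6368 -0.0119  0.    ]
top tape_roll 0.23 [223.8 350.8] 1588 [ 0.5083 -0.216   0.    ]
scene beam 0.8 [178.6 281.3] 1569 [0.4868 0.1386 0.03  ]
scene horse_foot 0.65 [179.2 281.8] 1481 [0.4891 0.1371 0.03  ]
scene weight_foot 0.9 [176.5 279.9] 1571 [0.4794 0.1443 0.03  ]
scene stand 0.9 [285.2 198.3] 2761 [ 0.4944 -0.2116  0.    ]
scene stand 0.84 [223.2 216. ] 974 [ 0.4178 -0.0501  0.    ]
scene stand 0.81 [240.4 155.3] 1095 [ 0.3313 -0.1625  0.    ]
scene stand 0.68 [279.4 359.3] 885 [ 0.7699 -0.0372  0.    ]
scene stand_top 0.89 [239.1 153.4] 1079 [ 0.4197 -0.2259  0.11  ]
scene stand_top 0.81 [221.2 219.5] 970 [ 0.4996 -0.1254  0.11  ]
scene stand_top 0.65 [287.7 194.9] 2834 [ 0.5588 -0.2741  0.11  ]
scene stand_top 0.37 [176.1 279.1] 1547 [0.5295 0.0559 0.11  ]
scene mug 0.67 [228.5 370.5] 2009 [0.7382 0.1111 0.    ]
scene ink_jar 0.69 [280.6 361.4] 929 [ 0.7747 -0.0379  0.    ]
scene tape_roll 0.64 [245.7 313.9] 589 [ 0.6493 -0.0003  0.    ]
```

Run:
```python
import cv2,numpy as np
a=cv2.imread("pics/top1.png");b=cv2.imread("pics/scene1.png")
A=cv2.resize(a[130:310,150:410],None,fx=3,fy=3,interpolation=2);cv2.imwrite("pics/topc.png",A)
B=cv2.resize(b[130:350,120:410],None,fx=2.7,fy=2.7,interpolation=2);cv2.imwrite("pics/scenec.png",B)
```

```text
(no output)
```

View pics/topc.png

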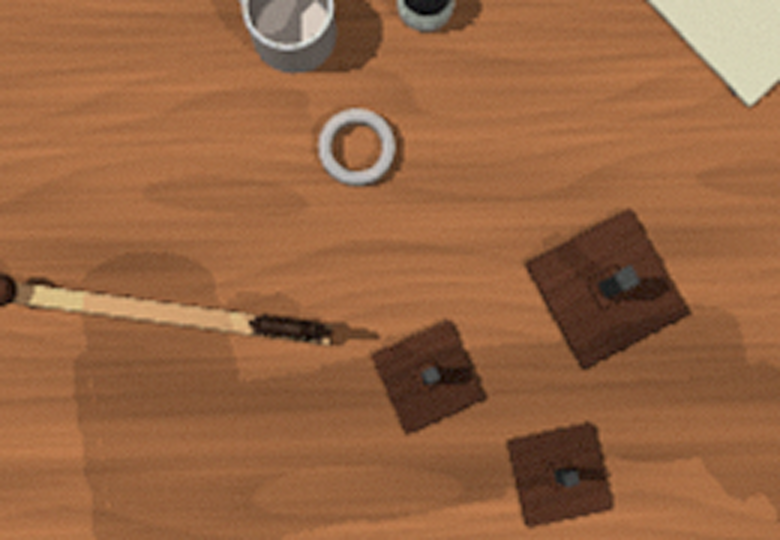

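View pics/scenec.png

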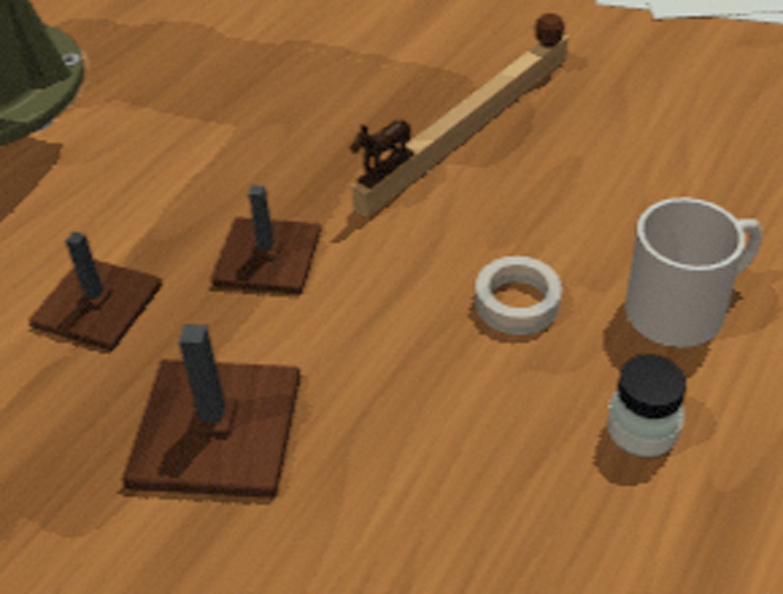

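The three stands, with orig. pixels (row, col) in the top view, are (225,352), (287,333) and (257,293). The one at (225,352) is the largest: its foot is about 1.4x the others and its post is tallest in both crops, so it is the stand to use. The beam lies at the left, with the weight at top px (227,152) and the horse near (239,247). I'll move over the beam.

```bash
python3 -m pendant '85 28 33 0 0.1;85 28 33 0 0.1;85 28 33 0 0.1;85 28 33 0 0.1;85 28 33 0 0.1;85 28 33 0 0.1;85 28 33 0 0.1;85 28 33 0 0.1;85 28 33 0 0.1;85 28 33 0 0.1;85 28 33 0 0.1;85 28 33 0 0.1' && python3 -m pendant '85 2 40 2 0;85 2 40 2 0;85 2 40 2 0;85 2 40 2 0;85 2 40 2 0;85 2 40 2 0;85 2 40 2 0;85 2 40 2 0;85 2 40 2 0;85 2 20 2 0;85 0 0 0 0;85 0 0 0 0'
python3 - <<'E'
from h import *
S=r.sense();print(S["clock"],S["eef_pos"],S["orientation"],S["joints"])
f=eyes.grab_frame("wrist");cv2.imwrite("pics/w1.png",f["image"][:,:,::-1]);print(f["mtx"],f["T"])
for t in("beam","horse_foot","weight_foot"):
    for q in models.trace("wrist",t)[:2]:print(t,q["confidence"],q["point"],q["mask"].sum())
E
```

```text
clock: 2.1
eef_pos: [0.4789, -0.1855, 0.2316]
orientation: [3.141, 0.0, 1.443]
force: [0.1, -0.9, 0.1]
opening: 0.0846
grasp_force: 0.0
clock: 3.3
eef_pos: [0.4977, 0.1931, 0.2512]
orientation: [-3.141, 0.001, 1.44]
force: [-0.6, 0.4, -0.1]
opening: 0.0845
grasp_force: 0.0
3.3 [0.4977 0.1931 0.2512] [-3.1415  0.0006  1.4398] [ 0.3703  0.1818 -0.1718  1.2175 -0.0005  2.0721]
[[325.1923   0.     280.5795]
 [  0.     325.1923 209.9277]
 [  0.       0.       1.    ]] [[ 0.9915 -0.1247 -0.0363  0.5068]
 [-0.1299 -0.9511 -0.2803  0.2635]
 [ 0.0005  0.2827 -0.9592  0.3941]
 [ 0.      0.      0.      1.    ]]
beam 0.9 [165.6, 278.5] 4734
horse_foot 0.95 [165.9, 275.8] 4664
weight_foot 0.82 [167.9, 276.1] 4500
```

View pics/w1.png

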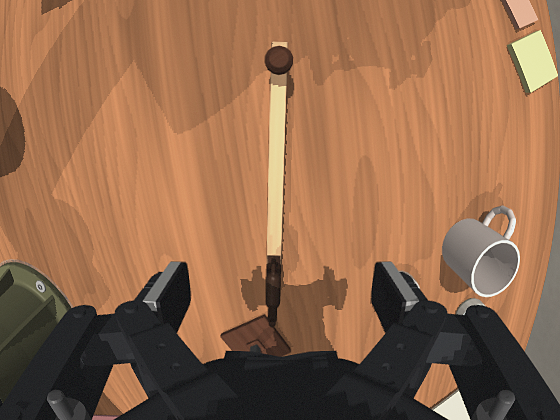

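The beam runs vertically in the wrist picture: weight at (row 60, col 278), bare bar rows 75–255, horse rows 257–325. Next I'll fit its line and heights using the wrist and top views, plus the stand.

```bash
cat >> h.py <<'E'
def wray(f,rc):
    K=f["mtx"];T=f["T"];u=np.array([rc[1]-K[0,2],rc[0]-K[1,2]]);n=np.hypot(*u);th=n/K[0,0]
    d=np.array([*(np.sin(th)*u/max(n,1e-9)),np.cos(th)]);return T[:3,3],T[:3,:3]@d
def wonz(f,rc,z):
    o,d=wray(f,rc);return o+d*(z-o[2])/d[2]
def bare(img,mask):
    "bright top face of the bar: ends and centreline (row,col)"
    h=cv2.cvtColor(img,cv2.COLOR_RGB2HSV).astype(int);m=(h[...,2]>205)&(h[...,1]<140)&cv2.dilate(mask.astype(np.uint8),np.ones((7,7))).astype(bool)
    n,l,s,_=cv2.connectedComponentsWithStats(m.astype(np.uint8));k=1+np.argmax(s[1:,4]);rc=np.argwhere(l==k).astype(float)
    c=rc.mean(0);w,v=np.linalg.eigh(np.cov((rc-c).T));t=(rc-c)@v[:,1];return c+t.min()*v[:,1],c+t.max()*v[:,1],len(rc),2*np.sqrt(3*w[0])
E
python3 - <<'E'
from h import *
R={}
for c in("wrist","top","scene"):
    f=eyes.grab_frame(c);m=models.trace(c,"beam")[0]["mask"]
    i=f["image"];mm=np.argwhere(m);
    a,b,n,w=bare(i,m)
    g=wray if c=="wrist" else ray
    R[c]=(g(f,a),g(f,b))
    P=[o+d*(.03-o[2])/d[2] for o,d in R[c]]
    print(c,a,b,n,w,P,np.linalg.norm(P[0]-P[1]),np.arctan2(*(P[1]-P[0])[[1,0]]),np.median(i[m],axis=0))
f=eyes.grab_frame("top")
from itertools import product
for c in ("top","scene"):
  f=eyes.grab_frame(c)
  for q in models.trace(c,"stand")[:3]:
    cs,_=cv2.findContours(q["mask"].astype(np.uint8),0,1);k=max(cs,key=cv2.contourArea)
    box=cv2.minAreaRect(k);pts=cv2.approxPolyDP(k,4,True)[:,0]
    print(c,q["point"],box,[ (p.tolist(),onz(f,(p[1],p[0]),.014)[:2]) for p in pts])
E
```

```text
wrist [253.1085 273.6961] [ 76.155  276.5637] 2635 15.89096288440086 [array([0.4774, 0.1026, 0.03  ]), array([0.509 , 0.3083, 0.03  ])] 0.2081289210753128 1.4187497687288655 [233. 198. 147.]
top [230.7749 183.0307] [237.6419 233.322 ] 293 5.956553062732178 [array([0.4984, 0.2395, 0.03  ]), array([0.4765, 0.105 , 0.03  ])] 0.13629041892984495 -1.7315616406760834 [229.  194.5 137. ]
scene [nan nan] [nan nan] 1 nan [array([nan, nan, nan]), array([nan, nan, nan])] nan nan [95. 73. 47.]
top [256.0, 292.3] ((292.2647705078125, 254.71449279785156), (30.242412567138672, 31.058303833007812), 67.61986541748047) [([299, 236], array([ 0.4775, -0.0716])), ([274, 248], array([ 0.4468, -0.003 ])), ([286, 273], array([ 0.3793, -0.0335])), ([311, 262], array([ 0.4068, -0.1015]))]
top [286.5, 334.2] ((336.3588562011719, 287.3647155761719), (31.88878059387207, 31.563386917114258), 77.47119140625) [([346, 270], array([ 0.3832, -0.1946])), ([319, 276], array([ 0.3692, -0.1216])), ([326, 304], array([ 0.2954, -0.1373])), ([354, 298], array([ 0.3091, -0.2123]))]
scene [285.7, 196.1] ((200.3456573486328, 28
[... 242 characters left out ...]
1, 265], array([ 0.4753, -0.1755])), ([196, 252], array([ 0.4435, -0.1526]))]
scene [242.2, 156.0] ((154.50001525878906, 240.00003051757812), (39.35479736328125, 39.80200958251953), 26.56505012512207) [([146, 215], array([ 0.2662, -0.1203])), ([146, 228], array([ 0.2974, -0.1523])), ([130, 249], array([ 0.313, -0.217])), ([161, 258], array([ 0.3895, -0.2026])), ([179, 234], array([ 0.3761, -0.1295])), ([156, 226], array([ 0.3129, -0.1361]))]h.py:26: RuntimeWarning: Degrees of freedom <= 0 for slice
  c=rc.mean(0);w,v=np.linalg.eigh(np.cov((rc-c).T));t=(rc-c)@v[:,1];return c+t.min()*v[:,1],c+t.max()*v[:,1],len(rc),2*np.sqrt(3*w[0])
  c *= np.true_divide(1, fact)
  c *= np.true_divide(1, fact)
```

```bash
cat > ft.py <<'E'
from h import *
F=[];M=[]
for i in range(8):
    eyes.grab_frame("wrist");S=r.sense();F.append(S["force"]);M.append(S["moment"])
S=r.sense()
print(S["clock"],S["eef_pos"],S["orientation"],S["opening"],S["grasp_force"]);print("F",np.mean(F,0),np.std(F,0),"M",np.mean(M,0),np.std(M,0))
E
python3 -m pendant '60 -5 -12 -20 -0.021;60 -5 -11 -20 0;60 0 0 -40 0;60 0 0 -40 0;60 0 0 -20 0;60 0 0 0 0;60 0 0 0 0;60 0 0 0 0'; python3 ft.py
python3 - <<'E'
from h import *
f=eyes.grab_frame("wrist");m=models.trace("wrist","beam")[0]["mask"]
a,b,n,w=bare(f["image"],m);A,B=wonz(f,a,.03),wonz(f,b,.03);print(A,B,np.linalg.norm(A-B),np.arctan2(*(B-A)[[1,0]]))
cv2.imwrite("pics/w2.png",f["image"][:,:,::-1])
E
```

```text
clock: 4.85
eef_pos: [0.4892, 0.1706, 0.1129]
orientation: [3.139, -0.001, 1.418]
force: [0.1, 0.6, 0.3]
opening: 0.0599
grasp_force: 0.0
5.25 [0.4881 0.1701 0.1117] [ 3.1411 -0.0003  1.4178] 0.06011528923819074 0.0
F [-0.043   0.2323 -0.1208] [0.3583 0.4619 0.3838] M [-0.0118 -0.0106 -0.0114] [0.0172 0.0147 0.0202]
[0.4774 0.1031 0.03  ] [0.5087 0.301  0.03  ] 0.2003486637828166 1.4137981362666456
```

View pics/w2.png

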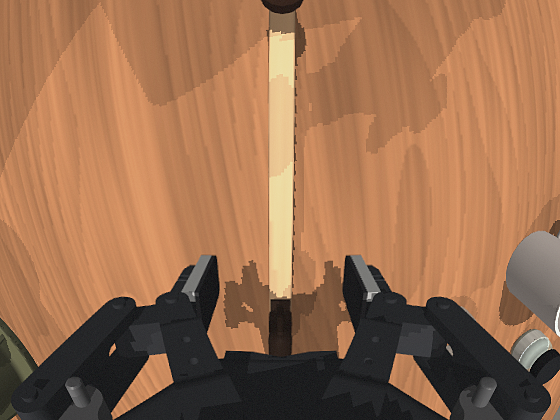

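The bar is centred between the fingers (cols 270–296, fingers at about 215 and 350), and the horse base edge is at row 298. I'll descend and grip.

```bash
python3 -m pendant '60 0 0 -40 0;60 0 0 -40 0;60 0 0 -20 0;60 0 0 -7 0;60 0 0 0 0;60 0 0 0 0;0 0 0 0 0;0 0 0 0 0;0 0 0 0 0;0 0 0 0 0;0 0 0 0 0' && python3 -m pendant '0 0 0 0 0;0 0 0 0 0;0 0 0 5 0;0 0 0 10 0;0 0 0 15 0;0 0 0 15 0;0 0 0 0 0;0 0 0 0 0;0 0 0 0 0;0 0 0 0 0'; sed -i 's/range(8)/range(16)/' ft.py; python3 ft.py
```

```text
clock: 6.45
eef_pos: [0.4886, 0.1704, 0.0053]
orientation: [3.14, -0.001, 1.418]
force: [-1.2, -0.2, 6.3]
opening: 0.0166
grasp_force: 60.0
clock: 7.45
eef_pos: [0.4872, 0.1698, 0.0485]
orientation: [-3.14, 0.001, 1.418]
force: [0.1, 0.6, -3.4]
opening: 0.0167
grasp_force: 58.8
8.25 [0.488  0.17   0.0493] [ 3.1415 -0.0001  1.4178] 0.017021802699649053 58.81411135196686
F [-0.0323 -0.0187 -3.0354] [0.4896 0.5226 0.3996] M [-0.0095  0.0011 -0.0002] [0.0345 0.0233 0.0294]
```

```bash
sed -i 's/range(16)/range(40)/' ft.py; python3 ft.py
python3 - <<'E'
from h import *
f=eyes.grab_frame("scene");cv2.imwrite("pics/s2.png",cv2.resize(f["image"][90:270,180:420,::-1],None,fx=3,fy=3,interpolation=2))
E
```

```text
10.25 [0.4879 0.17   0.0493] [-3.1416  0.      1.4178] 0.017090211008587868 58.81394326686859
F [ 0.0443 -0.0925 -3.1463] [0.4811 0.4907 0.4916] M [ 0.0009 -0.002   0.0005] [0.0222 0.0299 0.0324]
```

View pics/s2.png

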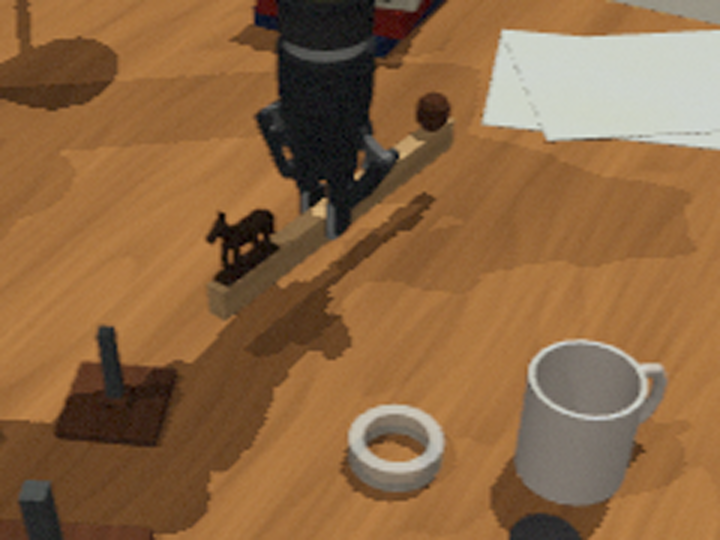

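The beam hangs level from a grip about at its balance point: the moment is zero to within about 1.5 mm of lever arm. Next I'll locate the post top.

Run:
```python
from h import *
f={c:eyes.grab_frame(c) for c in("top","scene")}
t=f["top"]["image"][208:250,330:385,::-1];s=f["scene"]["image"][243:320,160:240,::-1]
s=cv2.resize(s,None,fx=7,fy=7,interpolation=0);t=cv2.resize(t,None,fx=4,fy=4,interpolation=0)
o=np.zeros((539,780,3),np.uint8);o[:,:560]=s;o[:168,560:780]=t;cv2.imwrite("pics/post.png",o)
p=tri([ray(f["top"],(222.3,358.3)),ray(f["scene"],(252.2,192.2))]);print(p)
for c in f: print(c,proj(f[c],p),f[c]["T"][:3,3])
```

```text
[ 0.5027 -0.2151  0.1088]
top (np.float64(221.98173333706134), np.float64(357.94510704570627)) [ 0.4019 -0.0067  1.1988]
scene (np.float64(252.29960597869805), np.float64(191.54435174183777)) [ 0.8819 -0.5382  0.6451]
```

View pics/post.png

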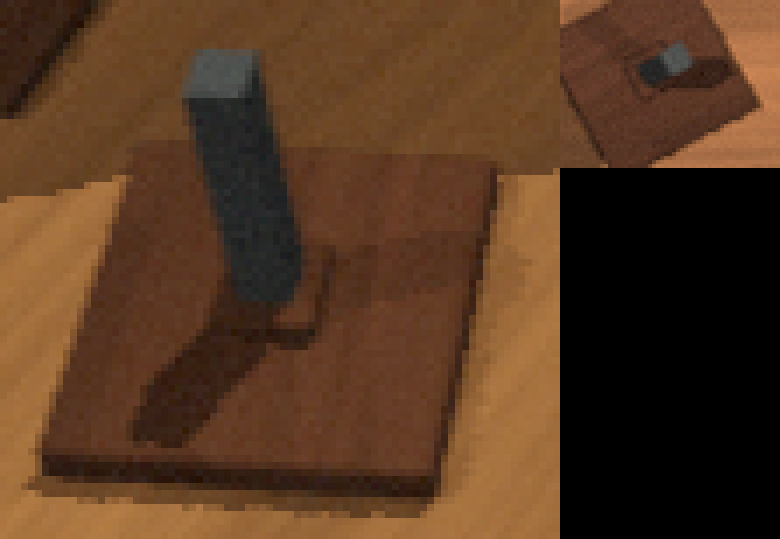

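Run:
```python
from h import *
f={c:eyes.grab_frame(c) for c in("top","scene")}
p=tri([ray(f["top"],(222.0,359.0)),ray(f["scene"],(253.0,191.4))]);print(p)
for c in f: print(c,proj(f[c],p),onz(f[c],(222.0,359.0) if c=="top" else (253.0,191.4),.11))
C=np.array([onz(f["scene"],(243+y/7-.5,160+x/7-.5),.014)[:2] for x,y in((130,145),(497,162),(437,476),(40,457))]);print(C,C.mean(0))
d=np.roll(C,-1,0)-C;print(np.hypot(*d.T),np.arctan2(d[:,1],d[:,0]))
T=np.array([onz(f["top"],(208+y/4-.5,330+x/4-.5),.014)[:2] for x,y in((140,-4),(201,103),(60,175),(-15,70))])
print(T.mean(0))
q=[x for x in models.trace("top","stand") if x["point"][1]>345][0]
k=max(cv2.findContours(q["mask"].astype(np.uint8),0,1)[0],key=cv2.contourArea);b=cv2.boxPoints(cv2.minAreaRect(k))
B=np.array([onz(f["top"],(y,x),.014)[:2] for x,y in b]);d=np.roll(B,-1,0)-B;print(B,B.mean(0),np.hypot(*d.T),np.arctan2(d[:,1],d[:,0]))
```

```text
[ 0.5031 -0.2172  0.109 ]
top (np.float64(221.79454756426261), np.float64(358.76977724676914)) [ 0.5025 -0.2175  0.11  ]
scene (np.float64(253.06509087436442), np.float64(190.9746406083347)) [ 0.5044 -0.2173  0.11  ]
[[ 0.4305 -0.1955]
 [ 0.5296 -0.1465]
 [ 0.5778 -0.2421]
 [ 0.4814 -0.2908]] [ 0.5048 -0.2187]
[0.1105 0.1072 0.108  0.108 ] [ 0.4598 -1.1036 -2.6742  2.061 ]
[ 0.4929 -0.2206]
[[ 0.5297 -0.1394]
 [ 0.581  -0.2416]
 [ 0.4755 -0.2913]
 [ 0.4254 -0.19  ]] [ 0.5029 -0.2156] [0.1144 0.1166 0.113  0.1159] [-1.1054 -2.7014  2.0299  0.452 ]
```

```bash
python3 -m pendant '0 0 0 15 0;0 0 0 35 0;0 0 0 40 0;0 0 -15 30 0;0 3 -30 5 0;0 3 -40 0 0;0 3 -40 0 0;0 3 -40 0 0;0 3 -40 0 0;0 0 -40 0 0;0 0 -40 0 0.05;0 0 -40 0 0.1' && python3 -m pendant '0 0 -30 0 0.12;0 0 -20 0 0.12;0 0 -12 0 0.12;0 0 0 0 0.1;0 0 0 -10 0.007;0 0 0 -15 0;0 0 0 -10 0;0 0 0 0 0;0 0 0 0 0;0 0 0 0 0;0 0 0 0 0;0 0 0 0 0'; sed -i 's/range(40)/range(30)/' ft.py; python3 ft.py
python3 - <<'E'
from h import *
a=eyes.grab_frame("scene")["image"][200:320,130:310,::-1]
b=eyes.grab_frame("top")["image"][180:270,290:410,::-1]
o=np.vstack([cv2.resize(a,(540,360),interpolation=2),np.pad(cv2.resize(b,(300,225),interpolation=2),((0,0),(0,240),(0,0)))]);cv2.imwrite("pics/above.png",o)
E
```

```text
clock: 11.75
eef_pos: [0.5026, -0.1566, 0.1743]
orientation: [3.141, -0.0, 1.571]
force: [1.1, 0.2, -3.3]
opening: 0.0166
grasp_force: 59.1
clock: 12.95
eef_pos: [0.5033, -0.2171, 0.1398]
orientation: [3.141, 0.001, 2.035]
force: [-0.3, -0.2, -3.0]
opening: 0.0169
grasp_force: 59.0
14.45 [ 0.5029 -0.217   0.1393] [-3.1416 -0.      2.0348] 0.016823505007424695 58.9860874414444
F [ 0.0514 -0.1327 -3.0249] [0.3414 0.4754 0.4663] M [-0.0005 -0.0021 -0.0052] [0.0273 0.0311 0.0342]
```

View pics/above.png

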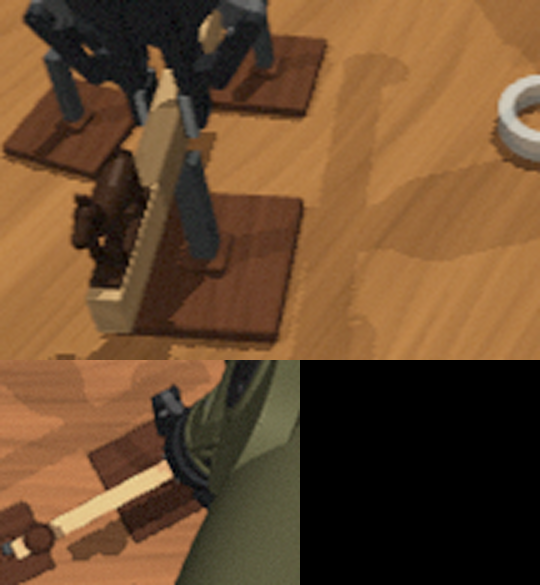

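The beam sits above the large post with the post top under the fingers, and the moment is still zero. I'll lower gently.

```bash
python3 -m pendant '0 0 0 -10 0;0 0 0 -8 0;0 0 0 -3 0;0 0 0 0 0;0 0 0 0 0'; for i in 1; do python3 -m pendant '0 0 0 -1 0;0 0 0 0 0'; python3 -m pendant '0 0 0 -1 0;0 0 0 0 0';python3 -m pendant '0 0 0 -1 0;0 0 0 0 0'; done; sed -i 's/range(30)/range(12)/' ft.py; python3 ft.py
```

```text
clock: 15.05
eef_pos: [0.5028, -0.2169, 0.1181]
orientation: [-3.141, -0.0, 2.035]
force: [0.8, 0.4, -2.1]
opening: 0.0168
grasp_force: 59.1
clock: 15.25
eef_pos: [0.5031, -0.2171, 0.1175]
orientation: [3.141, 0.0, 2.035]
force: [-1.1, -0.2, -3.1]
opening: 0.0171
grasp_force: 59.1
clock: 15.45
eef_pos: [0.5029, -0.217, 0.1163]
orientation: [3.142, 0.0, 2.035]
force: [0.3, 0.3, -2.9]
opening: 0.0166
grasp_force: 59.1
clock: 15.65
eef_pos: [0.503, -0.217, 0.1153]
orientation: [3.141, 0.0, 2.035]
force: [0.5, -0.6, -2.4]
opening: 0.0171
grasp_force: 59.3
16.25 [ 0.503  -0.217   0.1153] [3.1415 0.0001 2.0347] 0.01669242256799666 59.311362504959106
F [ 0.4274  0.1406 -2.2705] [0.4447 0.4705 0.2993] M [-0.0279 -0.0564 -0.018 ] [0.0211 0.0318 0.0369]
```

```bash
python3 -m pendant '0 0 0 -0.5 0;0 0 0 0 0'; python3 ft.py
```

```text
clock: 16.45
eef_pos: [0.503, -0.217, 0.1153]
orientation: [3.141, 0.0, 2.035]
force: [-1.6, 0.5, 4.2]
opening: 0.017
grasp_force: 60.1
17.05 [ 0.503  -0.217   0.1153] [3.1413 0.0003 2.0348] 0.016769188479738878 60.10655164718628
F [-2.2059  0.9382  5.5763] [0.4224 0.2626 0.5747] M [0.193  0.4644 0.0045] [0.0215 0.039  0.0346]
```

```bash
python3 -m pendant '0 0 0 0.3 0;0 0 0 0 0'; python3 ft.py
```

```text
clock: 17.25
eef_pos: [0.503, -0.217, 0.1153]
orientation: [3.141, 0.0, 2.035]
force: [-1.9, 1.1, 5.3]
opening: 0.0168
grasp_force: 60.0
17.85 [ 0.503  -0.217   0.1153] [3.1414 0.0002 2.0348] 0.01729924584671106 60.03114938735962
F [-1.8464  1.0745  5.151 ] [0.3217 0.6014 0.3141] M [0.1548 0.3853 0.0075] [0.0274 0.0301 0.0192]
```

```bash
python3 -m pendant '0 0 0 0.3 0;0 0 0 0 0'; sed -i 's/range(12)/range(6)/' ft.py; python3 ft.py
```

```text
clock: 18.05
eef_pos: [0.503, -0.217, 0.1153]
orientation: [3.142, 0.0, 2.035]
force: [-0.0, 0.7, 2.3]
opening: 0.0166
grasp_force: 59.8
18.35 [ 0.503  -0.217   0.1153] [3.1415 0.0001 2.0348] 0.01696153101025723 59.80455279350281
F [-0.9329  0.1056  1.6678] [0.4835 0.3631 0.7936] M [0.015  0.0978 0.017 ] [0.0368 0.0354 0.0179]
```

```bash
python3 -m pendant '0 0 0 0.2 0;0 0 0 0 0;17.5 0 0 0 0;18 0 0 0 0;18.5 0 0 0 0;19 0 0 0 0;19.5 0 0 0 0;20 0 0 0 0'
python3 - <<'E'
from h import *
f=eyes.grab_frame("scene");S=r.sense();print(S["opening"],S["grasp_force"],S["force"])
a=f["image"][200:320,130:310,::-1]
w=eyes.grab_frame("wrist")["image"][:,:,::-1]
o=np.vstack([cv2.resize(a,(450,300),interpolation=2),np.pad(cv2.resize(w,(373,280)),((0,0),(0,77),(0,0)))]);cv2.imwrite("pics/rel.png",o)
E
```

```text
clock: 19.15
eef_pos: [0.503, -0.217, 0.1157]
orientation: [3.141, 0.0, 2.035]
force: [0.3, -0.3, 0.1]
opening: 0.02
grasp_force: 0.0
0.020070446139118174 0.0 [0.0397 0.2239 0.5833]
```

View pics/rel.png

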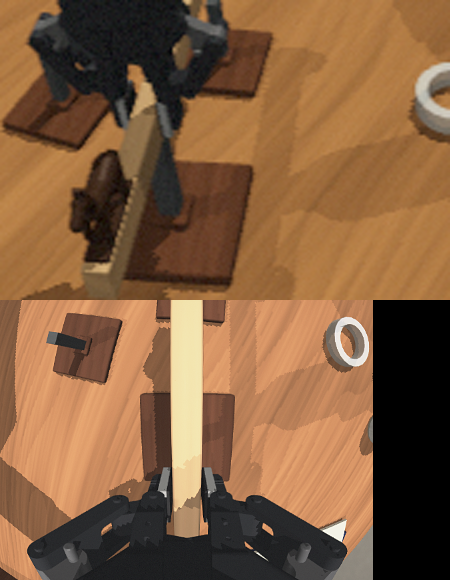

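Released at 20 mm with the beam still level on the post. I'll check that it's at rest before opening wide.

```bash
cat > st.py <<'E'
from h import *
g=lambda:cv2.GaussianBlur(eyes.grab_frame("scene")["image"],(3,3),0).astype(int)
a=g()
for i in range(10):b=g()
d=np.abs(a-b).max(2)[190:330,120:320];print("diff",d.max(),(d>25).sum())
E
python3 st.py; python3 -m pendant '24 0 0 0 0;30 0 0 0 0;36 0 0 0 0;42 0 0 0 0;46 0 0 0 0'; python3 st.py
```

```text
diff 28 1
clock: 20.3
eef_pos: [0.5029, -0.217, 0.1156]
orientation: [3.142, 0.0, 2.035]
force: [-0.4, 0.0, 0.9]
opening: 0.046
grasp_force: 0.0
diff 20 0
```

At rest with the fingers clear. I'll retreat straight up and check.

```bash
python3 -m pendant '46 0 0 3 0;46 0 0 8 0;46 0 0 15 0;46 0 0 25 0;46 0 0 35 0;46 0 0 35 0;46 0 0 20 0;46 0 0 0 0;46 0 0 0 0'; python3 st.py
python3 - <<'E'
from h import *
f=eyes.grab_frame("scene");print(r.sense()["clock"],r.sense()["eef_pos"])
cv2.imwrite("pics/fin.png",cv2.resize(f["image"][130:350,120:410,::-1],None,fx=2.7,fy=2.7,interpolation=2))
E
```

```text
clock: 21.75
eef_pos: [0.5032, -0.2171, 0.2571]
orientation: [3.141, 0.001, 2.035]
force: [0.7, -0.2, -0.7]
opening: 0.0462
grasp_force: 0.0
diff 31 2
22.35 [ 0.5029 -0.2169  0.2565]
```

View pics/fin.png

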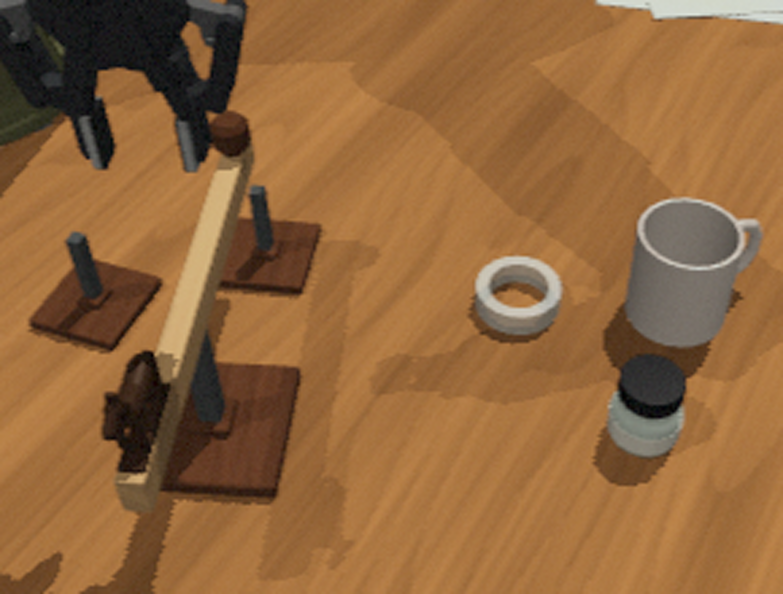

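The beam rests level on the large post (crop px (205,330)) with the gripper clear. The mug, ink jar and tape roll are at the same pixels as at the start.

```bash
python3 -c "
from bench import r
print(r.job_done())"
```

```text
the job is handed in; nothing more can be done
None
```

The beam stands level and at rest by itself on the largest stand's post, the mug, ink jar and tape roll were left untouched, and the job was handed in at about 22 s of the 51 s allowed.

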